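# Sort the trade-in accessories at a second-hand electronics counter

### The job

Sort the accessories lying on the shop counter into the trays: the remote control into the blue tray, both computer mice into the yellow tray and both plug-in power adapters into the red tray. Set each one down gently, without dropping it, so that it lies right way up and flat on the tray's floor, not on the rim or on another item. Leave the mug and the spray can standing where they are.

Things in the scene. Friction and masses are not known exactly. Their poses are not given: they have to be found in the camera images.
- mouse_black_mid (a point): Centre, half-way up, of a loose black computer mouse without cable (grey scroll wheel), 96 mm long (x, scroll-wheel end at +x), 54 mm wide (y), 36 mm high at its hump; the sides are upright from the underside to 20 mm up. The point is 18 mm above its underside; z up out of its buttons' side. About 60 to 130 g.
- mouse_red_mid (a point): Centre, half-way up, of a loose red computer mouse without cable (black scroll wheel), 96 mm long (x, scroll-wheel end at +x), 54 mm wide (y), 36 mm high at its hump; the sides are upright from the underside to 20 mm up. The point is 18 mm above its underside; z up out of its buttons' side. About 60 to 130 g.
- adapter_black_mid (a point): Centre, half-way up, of the block of a loose black plug-in power adapter: block 60 (x) x 42 (y) x 30 mm (z), lying flat, with a grey 5 mm collar and two thin steel plug pins that stick out level from its +x end to 50 mm from the centre; a small round green dot marks the upper side. The point is 15 mm above its underside. About 55 to 115 g.
- adapter_white_mid (a point): Centre, half-way up, of the block of a loose white plug-in power adapter: block 60 (x) x 42 (y) x 30 mm (z), lying flat, with a grey 5 mm collar and two thin steel plug pins that stick out level from its +x end to 50 mm from the centre; a small round green dot marks the upper side. The point is 15 mm above its underside. About 55 to 115 g.
- remote_mid (a point): Centre, half-way up, of a loose black remote control lying buttons up: 140 mm long (x), 40 mm wide (y), 20 mm thick (z); small grey and coloured buttons on top. The point is 10 mm above its underside. About 75 to 155 g.
- tray_blue: Blue plastic sorting tray, open on top, fixed to the counter. Outside 158 (its x) x 192 (its y) x 30 mm high; walls and floor 4 mm thick, so inside it is 150 x 184 mm and 26 mm deep, its floor 4 mm above the counter. Origin: centre of its underside, on the counter; z up. For remote controls.
- tray_yellow: Yellow plastic sorting tray, open on top, fixed to the counter. Outside 158 (its x) x 192 (its y) x 30 mm high; walls and floor 4 mm thick, so inside it is 150 x 184 mm and 26 mm deep, its floor 4 mm above the counter. Origin: centre of its underside, on the counter; z up. For mice; two fit lengthwise along x, side by side in y.
- tray_red: Red plastic sorting tray, open on top, fixed to the counter. Outside 158 (its x) x 192 (its y) x 30 mm high; walls and floor 4 mm thick, so inside it is 150 x 184 mm and 26 mm deep, its floor 4 mm above the counter. Origin: centre of its underside, on the counter; z up. For power adapters; two fit side by side in y.
- spray_can_mid (a point): Bystander: centre, half-way up, of a standing green-labelled can, 52 mm across, 150 mm high, loose. The point is 75 mm above the counter.
- mug_mid (a point): Bystander: centre, half-way up, of a standing white mug, 80 mm across with a handle, 95 mm high, loose. The point is 47 mm above the counter.
There are look-alikes about, which are no part of the job. What is meant by the part that bears mouse_red_mid is not pink or purple, and is the larger of those in its own colour.

How it is judged:
At the end, for the whole second after the job is handed in: The remote in the blue tray, both mice in the yellow, both adapters in the red: each centre within 60 mm (tray x) and 78 mm (tray y) of the tray's centre, within 5 mm of the height it has when lying on the tray's floor, right way up and level within 0.15 rad, and at rest (under 20 mm/s) (x of mouse_black_mid in the frame of tray_yellow between -0.06 and 0.06 m and y of mouse_black_mid in the frame of tray_yellow between -0.078 and 0.078 m and z of mouse_black_mid in the frame of tray_yellow between 0 and 0.027 m and angle between each of mouse_black_mid, mouse_red_mid, adapter_black_mid, adapter_white_mid, remote_mid's own z axis and vertical below 0.15 rad and linear speed of each of mouse_black, mouse_red, adapter_black, adapter_white, remote below 0.02 m/s and x of mouse_red_mid in the frame of tray_yellow between -0.06 and 0.06 m and y of mouse_red_mid in the frame of tray_yellow between -0.078 and 0.078 m and z of mouse_red_mid in the frame of tray_yellow between 0 and 0.027 m and x of adapter_black_mid in the frame of tray_red between -0.06 and 0.06 m and y of adapter_black_mid in the frame of tray_red between -0.078 and 0.078 m and z of adapter_black_mid in the frame of tray_red between 0 and 0.024 m and x of adapter_white_mid in the frame of tray_red between -0.06 and 0.06 m and y of adapter_white_mid in the frame of tray_red between -0.078 and 0.078 m and z of adapter_white_mid in the frame of tray_red between 0 and 0.024 m and x of remote_mid in the frame of tray_blue between -0.06 and 0.06 m and y of remote_mid in the frame of tray_blue between -0.078 and 0.078 m and z of remote_mid in the frame of tray_blue between 0 and 0.019 m); the robot touches nothing.
It fails at once if an accessory is dropped or thrown (falls or flies free of the fingers at over 0.8 m/s, a drop of about 3 cm) ((contact force between the fingers and mouse_black below 0.05 N and linear speed of mouse_black above 0.8 m/s) or (contact force between the fingers and mouse_red below 0.05 N and linear speed of mouse_red above 0.8 m/s) or (contact force between the fingers and adapter_black below 0.05 N and linear speed of adapter_black above 0.8 m/s) or (contact force between the fingers and adapter_white below 0.05 N and linear speed of adapter_white above 0.8 m/s) or (contact force between the fingers and remote below 0.05 N and linear speed of remote above 0.8 m/s)).
It fails at once if the mug or the spray can is shifted by more than 30 mm or knocked over (distance of any of spray_can_mid, mug_mid from where it was at the start of the episode above 0.03 m).
It also fails if it takes over 122 s, if anything falls off the work surface, if the arm or the gripper's body presses on something with over 40 N, if the wrist force passes 120 N, or if a joint passes its speed limit or range.

### The arm

A 6-joint arm with a two-finger parallel gripper is mounted at the origin on the work surface. World frame = base frame: x ahead of the robot, y to its left, z up, the work surface at z = 0. Lengths are in m, angles in rad, forces in N, time in s.
With the tool pointing down it reaches from about 0.325 to 0.875 m from the base axis. Payload 4.4 kg.
Tool frame: the origin (TCP) lies midway between the tips of the shut fingers; the grasp point (between the pads) lies 19 mm behind it; y points along the fingers, x is the direction in which the jaws open and shut, and the axes are right-handed (so a half turn about y gives the same grasp; the last joint's range is limited). The gripper opens to 85 mm and grips with 20 to 120 N. Pads are 22 mm wide; open, the fingers measure 114 mm over their backs; the gripper's body (76 mm by 85 mm) begins 54 mm behind the grasp point. The pads swing forward as they close: fully open they stand 13 mm farther back than shut.
Start: joints at [-1.268, 0.207, 1.542, -0, 1.393, -0.15], TCP at [0.252, -0.517, 0.231] pointing down, gripper open.
Joint ranges: [-2.73, 2.73], [-0.86, 2.22], [0.23, 2.46], [-1.11, 4.25], [0.08, 2.63], [-2.82, 2.82]. Speed limits (rad/s): [2.79, 2.79, 3.14, 3.14, 3.14, 3.14].

### API

Orientations are given as a unit quaternion [w, x, y, z].
In Python, from cell import ctrl gives the robot as it stands. The module is installed in compiled form; this text tells all that it offers.
- The arm moves only by the tool move_arm, never from a script. Its argument "deltas" is a list of rows, each a list of 7 numbers: the shift along the tool's x, y, z in mm, then the turn, a rotation vector about the tool's x, y, z in rad, then the finger opening in mm, from 0 to 85.4. In form: [[tx, ty, tz, wx, wy, wz, hand], ...]. A call has 1 to 8 rows; each row is the pose to reach, as a shift and turn from the pose commanded when the call began, along the tool's axes at that moment; what a row does not reach only later rows make up. A row lasts 1/8 s, in which the tool goes at most 62.5 mm and 10.7 degrees, less where a joint would pass 70% of its speed; a pose out of reach is approached as far as the arm can. A call with a gripper value outside its range is refused whole. The fingers move at their own pace and stop on an object; "squeeze" is the grip in N (left out, the last holds). Time passes only in rows, so rows that repeat a pose let the fingers close. It gives the time, the measured TCP pose, the force and the opening at its end, in the units of the state.
- ctrl.sense(): the state, without advancing time (a new reading comes with each control period).
- ctrl.camera(name): name is "scene" or "side" or "wrist"; returns a dict with "img" (480x640x3 uint8, blue, green, red), "fx", "fy", "cx", "cy" (pixels), "T" (4x4, takes a point from camera to world coordinates); the wrist camera has in their place "mount" (4x4, takes a point from camera to tool coordinates, whose origin is the TCP and whose axes are the tool frame's). Camera axes: x right, y up, looking along -z (the intrinsics and any distortion apply to the point x, -y, -z); pixel columns grow to the right and rows downward; lengths in m; the calibration is good to about 2 mm. A picture is of the moment at which its call begins: read the wrist's pose just before it. There is no depth.
- ctrl.sign_off(): hands the job in, once; it reports no verdict.
The state is a dict: "time": time; "joint_positions": joint angles; "joint_vel": joint speeds; "tau": joint torques, N m; "position": TCP position; "tcp_rot": TCP orientation; "contact_force": force on the tool from outside, world axes, zero at the start; "moment": the same for the moment, N m; "opening": finger opening in m.
Only numpy, scipy, OpenCV 4.12 (cv2) and the standard library are available. Lean on these libraries where they do the work, as an engineer would, in place of code of your own. Each camera call takes 0.05 s, during which the arm holds its last target. There are 200 camera calls.

## Working session

There is one attempt and no reset: what is moved stays moved. The work goes in short steps, Python scripts to look and compute and a tool call to move; the robot and the scene stay as the last step left them, time stands still between calls to the robot, and variables do not carry over. Pictures are saved under pics/ and viewed, about 12 in all and at most 16, crops included, and the job is handed in when it is done.

Besides the shell and the picture viewer there is one more tool, called after "Emit:" as name(argument=value, ...), one argument or row to a line, values as JSON. move_arm: Moves the arm, as the interface text tells. Its arguments: {"type":"object","properties":{"deltas":{"type":"array"},"squeeze":{"type":"number"}},"required":["deltas"]}

```bash
mkdir -p pics
cat > h.py <<'E'
import numpy as np, cv2
from cell import ctrl
from scipy.spatial.transform import Rotation as R
def cam(n):
    s=ctrl.sense(); c=ctrl.camera(n)
    if 'T' not in c or c.get('T') is None:
        T=np.eye(4); q=s['tcp_rot']; T[:3,:3]=R.from_quat([q[1],q[2],q[3],q[0]]).as_matrix(); T[:3,3]=s['position']
        c['T']=T@c['mount']
    return c
def px2w(c,u,v,z):
    d=np.array([(u-c['cx'])/c['fx'],-(v-c['cy'])/c['fy'],-1.]); d=c['T'][:3,:3]@d; o=c['T'][:3,3]
    return o+d*(z-o[2])/d[2]
E
python3 - <<'E'
from h import *
print(ctrl.sense())
for n in ['scene','side','wrist']:
    c=cam(n); cv2.imwrite(f'pics/{n}0.png',c['img']); print(n,[k for k in c],c['fx'],c['fy'],c['cx'],c['cy']); print(c['T'].round(3), c.get('mount'), {k:v for k,v in c.items() if k not in('img','T','mount')})
E
```

```text
{'time': 0.0, 'joint_positions': array([-1.26851672e+00,  2.07462695e-01,  1.54298812e+00,  9.78899067e-06,
        1.39348031e+00, -1.50486674e-01]), 'joint_vel': array([-0.00136923,  0.00040767,  0.00071903, -0.00118366,  0.00023446,
        0.00013527]), 'tau': array([ 1.89758779e-03, -3.83029211e+01, -2.91595566e+01, -3.22342089e-05,
        1.04299409e-02,  7.19995285e-06]), 'position': array([ 0.2513049 , -0.51632249,  0.23008531]), 'tcp_rot': array([ 0.60000996, -0.59892758,  0.37564039, -0.37439031]), 'contact_force': array([ 0.72998572,  0.04373297, -0.10330259]), 'moment': array([ 0.00194998, -0.02295103, -0.0076917 ]), 'opening': 0.08527060983540688}
scene ['img', 'fx', 'fy', 'cx', 'cy', 'T'] 504.46540815519006 504.46540815519006 313.3739284193131 236.17756206069566
[[-0.271 -0.827  0.493  1.142]
 [ 0.963 -0.228  0.147  0.195]
 [-0.009  0.514  0.858  1.233]
 [ 0.     0.     0.     1.   ]] None {'fx': 504.46540815519006, 'fy': 504.46540815519006, 'cx': 313.3739284193131, 'cy': 236.17756206069566}
side ['img', 'fx', 'fy', 'cx', 'cy', 'T'] 521.8737102643391 521.8737102643391 
[... 193 characters left out ...]
 'fy': 521.8737102643391, 'cx': 315.88007997378867, 'cy': 237.98295218738792}
wrist ['img', 'fx', 'fy', 'cx', 'cy', 'mount', 'T'] 344.77334787444823 344.77334787444823 321.51026687380113 239.641624806612
[[ 0.438  0.862  0.257  0.317]
 [-0.899  0.42   0.122 -0.485]
 [-0.002 -0.285  0.959  0.373]
 [ 0.     0.     0.     1.   ]] [[ 9.99999951e-01 -1.85545708e-04  2.53783795e-04 -1.92497081e-04]
 [ 2.96150702e-04  2.85103763e-01 -9.58496613e-01 -1.42616638e-01]
 [ 1.05490217e-04  9.58496640e-01  2.85103804e-01  7.26661215e-02]
 [ 0.00000000e+00  0.00000000e+00  0.00000000e+00  1.00000000e+00]] {'fx': 344.77334787444823, 'fy': 344.77334787444823, 'cx': 321.51026687380113, 'cy': 239.641624806612}
```

View pics/scene0.png

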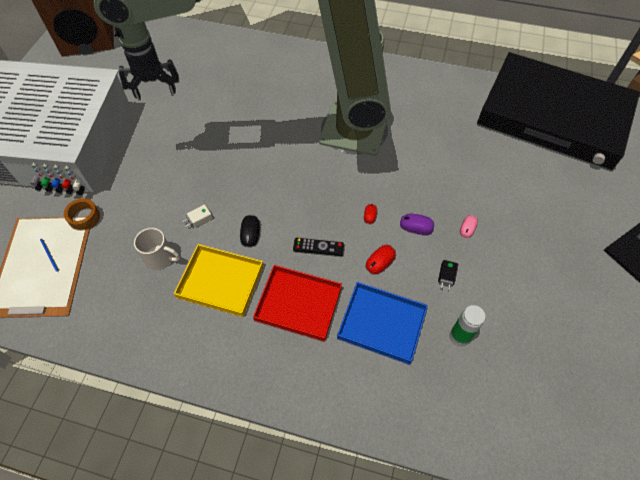

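View pics/side0.png

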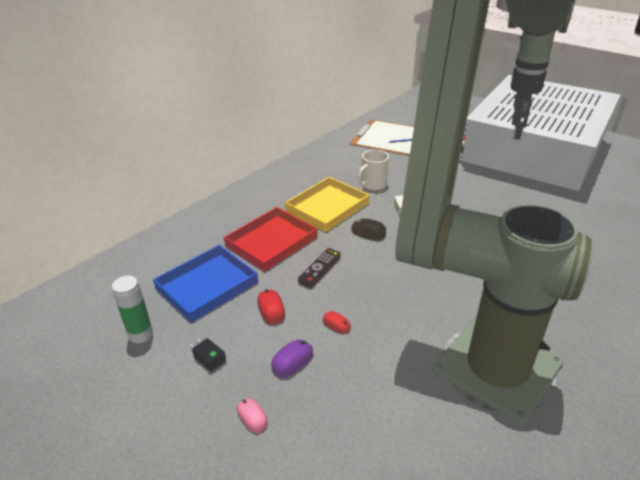

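Red candidates: small red (370,213), large red (380,259); purple (417,224) and pink (469,226) are excluded. The large red at (380,259) fits the description (red, and the larger of the two). The crop should confirm it.

Run:
```python
from h import *
c=cam('scene'); im=c['img']
cv2.imwrite('pics/crop1.png',cv2.resize(im[185:365,165:505],None,fx=2.35,fy=2.35,interpolation=cv2.INTER_CUBIC))
P={'adw':(199,215,.015),'mb':(250,230,.018),'rem':(319,247,.01),'mr':(380,259,.018),'small':(370,213,.01),'purple':(417,224,.018),'pink':(469,226,.01),'adb':(448,273,.015),'mug':(152,250,.047),'can':(467,325,.075)}
for k,(u,v,z) in P.items(): print(k,px2w(c,u,v,z).round(3))
hsv=cv2.cvtColor(im,cv2.COLOR_BGR2HSV)
for k,lo,hi in [('yel',(20,120,80),(35,255,255)),('blue',(105,120,60),(125,255,255)),('red',(0,150,60),(8,255,255)),]:
    m=cv2.inRange(hsv,lo,hi)
    if k=='red': m|=cv2.inRange(hsv,(172,150,60),(180,255,255))
    m[:185]=0
    for cc in cv2.findContours(m,cv2.RETR_EXTERNAL,2)[0]:
        if cv2.contourArea(cc)>100:
            w=np.array([px2w(c,*p[0],.03 if cv2.contourArea(cc)>2000 else .018)[:2] for p in cc],np.float32)
            print(k,cv2.contourArea(cc),cv2.minAreaRect(w))
```

```text
adw [ 0.461 -0.352  0.015]
mb [ 0.471 -0.192  0.018]
rem [0.468 0.01  0.01 ]
mr [0.465 0.182 0.018]
small [0.319 0.123 0.01 ]
purple [0.326 0.26  0.018]
pink [0.288 0.404 0.01 ]
adb [0.456 0.367 0.015]
mug [ 0.618 -0.417  0.047]
can [0.618 0.422 0.075]
yel 4140.5 ((0.642839789390564, -0.21637380123138428), (0.2001536339521408, 0.16783025860786438), 88.99225616455078)
blue 4574.0 ((0.6442227959632874, 0.2240809202194214), (0.1911865919828415, 0.16614237427711487), 85.01742553710938)
red 4285.5 ((0.6492028832435608, 0.0027900785207748413), (0.19326958060264587, 0.16564783453941345), 88.34564208984375)
red 526.0 ((0.4642065465450287, 0.18304234743118286), (0.05382729694247246, 0.1000509038567543), 61.715248107910156)
red 180.5 ((0.3263806700706482, 0.12289166450500488), (0.06518257409334183, 0.03421992436051369), 1.152931809425354)
```

View pics/crop1.png

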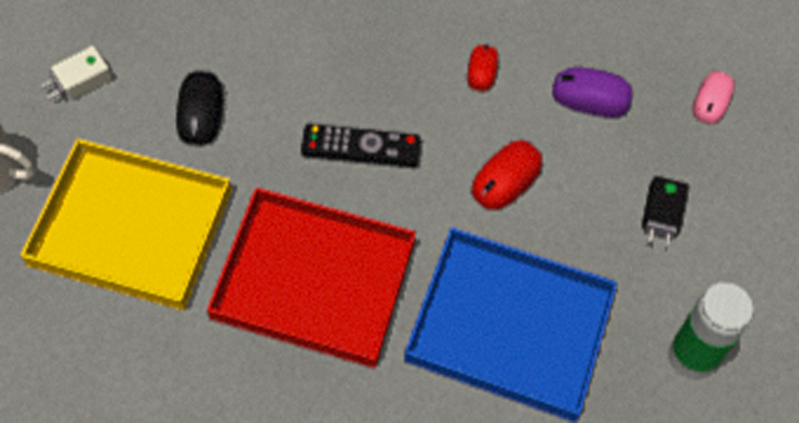

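The crop confirms it: the red mouse at crop (507,175) is the larger, true red one, about 100×54 mm. The small red one is at crop (483,68). The trays are aligned with the world axes. I'll start with the white adapter.

```bash
cat >> h.py <<'E'
def pose():
    s=ctrl.sense(); q=s['tcp_rot']; return s,R.from_quat([q[1],q[2],q[3],q[0]]),np.array(s['position'])
def go(x,y,z,adeg):
    """deltas (tool axes) to TCP x,y,z pointing down with jaw axis at adeg"""
    s,Rc,p=pose(); best=None
    for k in (-1,0,1):
        a=np.radians(adeg+180*k); X=np.array([np.cos(a),np.sin(a),0]); Y=np.array([0,0,-1.])
        Rt=R.from_matrix(np.c_[X,Y,np.cross(X,Y)]); rv=(Rc.inv()*Rt).as_rotvec()
        print(f'a={adeg+180*k}: d=',(Rc.inv().apply(np.array([x,y,z])-p)*1000).round(1),'rot',rv.round(3))
    print('j',np.round(s['joint_positions'],2),'t',s['time'])
E
python3 - <<'E'
from h import *
c=cam('scene')
def ang(a,b,z): 
    d=px2w(c,*b,z)-px2w(c,*a,z); print(np.degrees(np.arctan2(d[1],d[0])).round(1),np.linalg.norm(d).round(3))
f=lambda u,v:(165+u/2.35,185+v/2.35)
ang(f(82,72),f(52,92),.015); ang(f(666,205),f(659,243),.015); ang(f(522,160),f(488,186),.03)
ang(f(203,88),f(196,130),.03); ang(f(303,140),f(418,155),.01)
go(.461,-.352,.15,-24)
E
```

```text
-33.3 0.044
-1.1 0.05
-35.0 0.053
11.3 0.059
96.9 0.138
a=-204: d= [-56.3  80.8 260.5] rot [ 1.000e-03  2.443e+00 -1.000e-03]
a=-24: d= [-56.3  80.8 260.5] rot [-0.001 -0.699 -0.001]
a=156: d= [-56.3  80.8 260.5] rot [ 1.000e-03  2.443e+00 -1.000e-03]
j [-1.27  0.21  1.54  0.    1.39 -0.15] t 0.25
```

Emit:
move_arm(
  deltas=[
    [-56,81,260,0,1.03,0,75],
    [-56,81,260,0,1.03,0,75],
    [-56,81,260,0,1.03,0,75],
    [-56,81,260,0,1.03,0,75],
    [-56,81,260,0,1.03,0,75],
    [-56,81,260,0,1.03,0,75],
    [-56,81,260,0,1.03,0,75],
    [-56,81,260,0,1.03,0,75],
  ],
  squeeze=40,
)

```text
time: 1.25
position: [0.4607, -0.3534, 0.1505]
tcp_rot: [-0.337, 0.337, -0.621, 0.622]
contact_force: [-0.3, -0.8, -0.3]
opening: 0.0751
```

Run:
```python
from h import *
c=cam('wrist'); cv2.imwrite('pics/w1.png',c['img']); np.savez('w1',**c); go(.461,-.352,.15,-123)
```

```text
a=-303: d= [-1.5  0.6 -0.5] rot [-0.000e+00  3.141e+00 -1.000e-03]
a=-123: d= [-1.5  0.6 -0.5] rot [-0.001 -0.001  0.   ]
a=57: d= [-1.5  0.6 -0.5] rot [-0.000e+00  3.141e+00 -1.000e-03]
j [-0.8   0.29  1.61 -0.    1.24  1.34] t 1.3
```

View pics/w1.png

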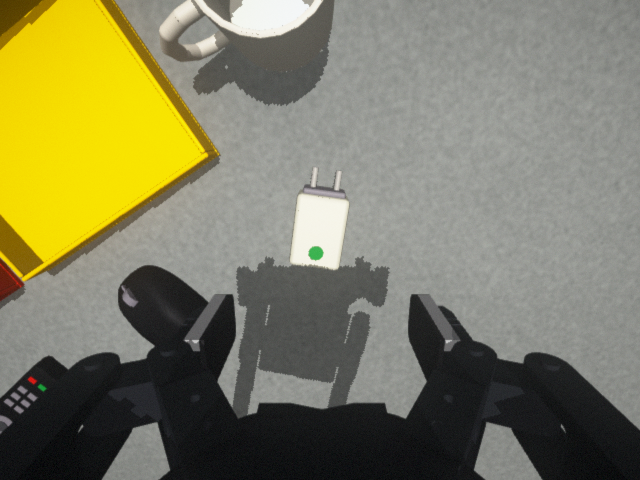

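The wrist view shows the white adapter's top face with corners near (298,193), (349,196), (340,269) and (291,265). Its pins point up in the image. The yellow tray's near corners are at (217,153) and (24,279).

```bash
cat >> h.py <<'E'
def quad(c,pts,z):
    w=np.array([px2w(c,u,v,z)[:2] for u,v in pts]); r=cv2.minAreaRect(w.astype(np.float32)); m=w.mean(0); return w.round(3),m.round(4),r
E
python3 - <<'E'
from h import *
c=dict(np.load('w1.npz'))
w,m,r=quad(c,[(298,193),(349,196),(340,269),(291,265)],.03); print(w,m,r)
d=(w[0]+w[1]-w[2]-w[3]); ph=np.degrees(np.arctan2(d[1],d[0])); print(ph)
print(px2w(c,217,153,.03),px2w(c,24,279,.03))
go(*m,0.0,ph-90)
E
```

```text
[[ 0.497 -0.355]
 [ 0.474 -0.387]
 [ 0.427 -0.349]
 [ 0.451 -0.317]] [ 0.4622 -0.3521] ((0.462516725063324, -0.35210779309272766), (0.04009251669049263, 0.06077202782034874), 51.30271911621094)
-39.25584167623283
[ 0.55421746 -0.3215496   0.03      ] [ 0.56105137 -0.12577705  0.03      ]
a=-309.2558416762328: d= [ -2.1 150.6   0.5] rot [ 0.000e+00 -3.033e+00  1.000e-03]
a=-129.25584167623282: d= [ -2.1 150.6   0.5] rot [-0.001  0.109  0.   ]
a=50.74415832376718: d= [ -2.1 150.6   0.5] rot [ 0.000e+00 -3.033e+00  1.000e-03]
j [-0.8   0.29  1.61 -0.    1.24  1.34] t 1.3
```

Emit:
move_arm(
  deltas=[
    [-2,50,0,0,0.109,0,75],
    [-2,100,0,0,0.109,0,75],
    [-2,130,0,0,0.109,0,75],
    [-2,146,0,0,0.109,0,75],
    [-2,146,0,0,0.109,0,75],
    [-2,146,0,0,0.109,0,30],
    [-2,146,0,0,0.109,0,30],
    [-2,146,0,0,0.109,0,30],
  ],
)

```text
time: 2.3
position: [0.4634, -0.3527, 0.0064]
tcp_rot: [-0.303, 0.302, -0.638, 0.641]
contact_force: [-0.6, -0.6, 5.8]
opening: 0.0413
```

Emit:
move_arm(
  deltas=[
    [0,0,0,0,0,0,30],
    [0,0,0,0,0,0,30],
    [0,-40,0,0,0,0,30],
    [0,-100,0,0,0,0,30],
    [0,-117,0,0,0,0,30],
    [0,-117,0,0,0,0,30],
  ],
)

```text
time: 3.05
position: [0.4626, -0.3519, 0.1228]
tcp_rot: [-0.303, 0.302, -0.638, 0.64]
contact_force: [-0.6, 1.4, -1.3]
opening: 0.0411
```

Run:
```python
from h import *
print(pose()[0]['position'],pose()[0]['opening']); go(.642,-.037,.12,-90);go(.642,-.037,.008,-90)
```

```text
[ 0.46260453 -0.35190621  0.12277195] 0.041129399631569225
a=-270: d= [-357.3    2.4  -60.7] rot [-2.000e-03  2.456e+00 -4.000e-03]
a=-90: d= [-357.3    2.4  -60.7] rot [-0.003 -0.686  0.001]
a=90: d= [-357.3    2.4  -60.7] rot [-2.000e-03  2.456e+00 -4.000e-03]
j [-0.8   0.33  1.63 -0.    1.18  1.46] t 3.05
a=-270: d= [-357.3  114.4  -61. ] rot [-2.000e-03  2.456e+00 -4.000e-03]
a=-90: d= [-357.3  114.4  -61. ] rot [-0.003 -0.686  0.001]
a=90: d= [-357.3  114.4  -61. ] rot [-2.000e-03  2.456e+00 -4.000e-03]
j [-0.8   0.33  1.63 -0.    1.18  1.46] t 3.05
```

Emit:
move_arm(
  deltas=[
    [-357,2,-61,0,-0.686,0,30],
    [-357,2,-61,0,-0.686,0,30],
    [-357,2,-61,0,-0.686,0,30],
    [-357,2,-61,0,-0.686,0,30],
    [-357,2,-61,0,-0.686,0,30],
    [-357,2,-61,0,-0.686,0,30],
    [-357,2,-61,0,-0.686,0,30],
    [-357,2,-61,0,-0.686,0,30],
  ],
)

```text
time: 4.05
position: [0.639, -0.0362, 0.1165]
tcp_rot: [-0.499, 0.501, -0.501, 0.499]
contact_force: [-0.0, -0.5, -0.5]
opening: 0.0412
```

Run:
```python
from h import *
go(.642,-.037,.0114,-90)
c=cam('wrist'); cv2.imwrite('pics/w2.png',c['img']); np.savez('w2',**c)
```

```text
a=-270: d= [  0.8 105.1   3.5] rot [-1.000e-03 -3.141e+00 -8.000e-03]
a=-90: d= [  0.8 105.1   3.5] rot [ 0.005  0.    -0.   ]
a=90: d= [  0.8 105.1   3.5] rot [-1.000e-03 -3.141e+00 -8.000e-03]
j [-0.19  0.45  1.47 -0.    1.23  1.38] t 4.05
```

View pics/w2.png

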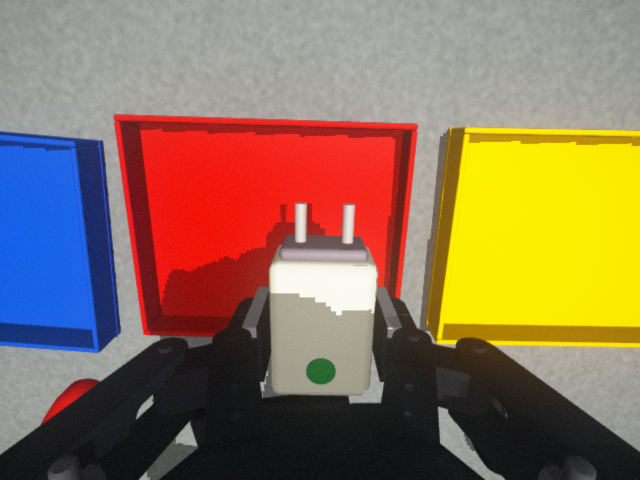

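The adapter is held straight, pins forward. The red tray's rim corners are near (116,115), (417,125) and (145,334). The yellow tray's left corners are at (463,128) and (428,342).

Run:
```python
from h import *
c=dict(np.load('w2.npz'))
for n,p in dict(rFL=(116,115),rFR=(417,125),rNL=(145,334),bFR=(102,140),bNR=(98,351),yFL=(463,128),yNL=(428,342)).items(): print(n,px2w(c,*p,.03).round(3))
```

```text
rFL [0.724 0.093 0.03 ]
rFR [ 0.718 -0.096  0.03 ]
rNL [0.568 0.098 0.03 ]
bFR [0.709 0.104 0.03 ]
bNR [0.553 0.136 0.03 ]
yFL [ 0.717 -0.125  0.03 ]
yNL [ 0.562 -0.117  0.03 ]
```

Emit:
move_arm(
  deltas=[
    [3,40,3,0,0,0,30],
    [3,80,3,0,0,0,30],
    [3,97,3,0,0,0,30],
    [3,102,3,0,0,0,30],
    [3,104,3,0,0,0,30],
    [3,105,3,0,0,0,30],
    [3,105,3,0,0,0,30],
    [3,105,3,0,0,0,30],
  ],
)

```text
time: 5.1
position: [0.6445, -0.0394, 0.0151]
tcp_rot: [-0.5, 0.5, -0.5, 0.5]
contact_force: [-0.7, -0.4, -0.4]
opening: 0.0416
```

Emit:
move_arm(
  deltas=[
    [0,2,0,0,0,0,30],
    [0,3,0,0,0,0,30],
    [0,4,0,0,0,0,30],
    [0,4,0,0,0,0,30],
  ],
)

```text
time: 5.6
position: [0.6438, -0.0394, 0.0105]
tcp_rot: [0.5, -0.5, 0.5, -0.5]
contact_force: [-1.4, 0.8, 1.5]
opening: 0.0413
```

Emit:
move_arm(
  deltas=[
    [0,0,0,0,0,0,54],
    [0,0,0,0,0,0,54],
    [0,0,0,0,0,0,54],
    [0,-40,0,0,0,0,54],
    [0,-100,0,0,0,0,75],
    [0,-140,0,0,0,0,75],
    [0,-140,0,0,0,0,75],
  ],
)

```text
time: 6.48
position: [0.6475, -0.0401, 0.1559]
tcp_rot: [-0.502, 0.498, -0.497, 0.503]
contact_force: [-0.3, 1.0, 0.3]
opening: 0.0751
```

Run:
```python
from h import *
c=cam('wrist');cv2.imwrite('pics/w3.png',c['img'])
go(.471,-.192,.15,-79)
```

```text
a=-259: d= [ 152.3    2.  -174.4] rot [-2.000e-03  2.949e+00 -7.000e-03]
a=-79: d= [ 152.3    2.  -174.4] rot [-0.005 -0.192  0.001]
a=101: d= [ 152.3    2.  -174.4] rot [-2.000e-03  2.949e+00 -7.000e-03]
j [-0.2   0.42  1.43 -0.    1.28  1.38] t 6.525
```

Emit:
move_arm(
  deltas=[
    [152,2,-174,0,-0.192,0,80],
    [152,2,-174,0,-0.192,0,80],
    [152,2,-174,0,-0.192,0,80],
    [152,2,-174,0,-0.192,0,80],
    [152,2,-174,0,-0.192,0,80],
    [152,2,-174,0,-0.192,0,80],
  ],
)

```text
time: 7.28
position: [0.4695, -0.1908, 0.147]
tcp_rot: [0.546, -0.545, 0.451, -0.449]
contact_force: [-0.8, 0.3, -0.2]
opening: 0.08
```

Run:
```python
from h import *
c=cam('wrist'); np.savez('w4',**c)
cv2.imwrite('pics/w4.png',np.hstack([cv2.resize(cv2.imread('pics/w3.png'),(400,300)),cv2.resize(c['img'],(400,300))]))
```

```text
(no output)
```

View pics/w4.png

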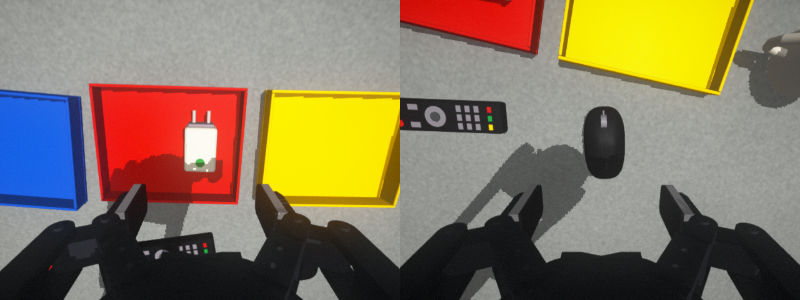

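White adapter is lying flat in the red tray (left panel, (200,150)). In the right panel the black mouse is centred at (604,142) with its wheel end up. Segmenting it now.

```bash
cat >> h.py <<'E'
def blob(c,mask,u,v,z,name=None):
    n,l,st,ce=cv2.connectedComponentsWithStats(mask); k=l[v,u]; m=(l==k).astype(np.uint8)
    cc=max(cv2.findContours(m,cv2.RETR_EXTERNAL,2)[0],key=cv2.contourArea)
    w=np.array([px2w(c,*p[0],z)[:2] for p in cc],np.float32); r=cv2.minAreaRect(w); b=cv2.boxPoints(r)
    e=b[1]-b[0] if np.linalg.norm(b[1]-b[0])>np.linalg.norm(b[2]-b[1]) else b[2]-b[1]
    a=np.degrees(np.arctan2(e[1],e[0])); print('ctr',np.round(r[0],4),'size',np.round(r[1],4),'long axis deg',round(float(a),1),'bbox',st[k]); return r[0],a
E
python3 - <<'E'
from h import *
c=dict(np.load('w4.npz')); g=cv2.cvtColor(c['img'],cv2.COLOR_BGR2GRAY)
for t in (45,60): r,a=blob(c,(g<t).astype(np.uint8),326,240,.012)
go(*r,.0,a-90)
go(.642,-.259,.12,-90)
E
```

```text
ctr [ 0.4681 -0.1944] size [0.0976 0.0532] long axis deg 12.7 bbox [ 294  171   65  114 4774]
ctr [ 0.4678 -0.1947] size [0.0982 0.0542] long axis deg 11.0 bbox [ 294  171   66  115 6134]
a=-259.0226745605469: d= [  3.9 147.3  -2.9] rot [-2.000e-03 -3.141e+00 -1.000e-03]
a=-79.02267456054688: d= [  3.9 147.3  -2.9] rot [ 0.001  0.001 -0.001]
a=100.97732543945312: d= [  3.9 147.3  -2.9] rot [-2.000e-03 -3.141e+00 -1.000e-03]
j [-0.56  0.15  1.79  0.    1.2   0.82] t 7.325
a=-270: d= [100.1  27.1 155.7] rot [-2.000e-03 -2.949e+00 -1.000e-03]
a=-90: d= [100.1  27.1 155.7] rot [ 0.001  0.192 -0.001]
a=90: d= [100.1  27.1 155.7] rot [-2.000e-03 -2.949e+00 -1.000e-03]
j [-0.56  0.15  1.79  0.    1.2   0.82] t 7.325
```

Emit:
move_arm(
  deltas=[
    [4,50,-3,0,0,0,82],
    [4,100,-3,0,0,0,82],
    [4,130,-3,0,0,0,82],
    [4,144,-3,0,0,0,82],
    [4,144,-3,0,0,0,82],
    [4,144,-3,0,0,0,40],
    [4,144,-3,0,0,0,40],
    [4,144,-3,0,0,0,40],
  ],
)

```text
time: 8.32
position: [0.4694, -0.1968, 0.0062]
tcp_rot: [0.546, -0.545, 0.448, -0.451]
contact_force: [-0.8, 0.9, 6.6]
opening: 0.053
```

Emit:
move_arm(
  deltas=[
    [0,0,0,0,0,0,40],
    [0,0,0,0,0,0,40],
    [0,-40,0,0,0,0,40],
    [0,-90,0,0,0,0,40],
    [0,-117,0,0,0,0,40],
    [0,-117,0,0,0,0,40],
  ],
)

```text
time: 9.07
position: [0.4696, -0.1972, 0.1241]
tcp_rot: [0.546, -0.545, 0.447, -0.452]
contact_force: [-0.4, -0.7, -1.8]
opening: 0.0529
```

Run:
```python
from h import *
print(pose()[0]['position'],pose()[0]['opening']); go(.637,-.261,.12,-92)
```

```text
[ 0.46964099 -0.19723812  0.12413872] 0.05290778174800204
a=-272: d= [ 94.4   5.4 152.1] rot [ 0.006 -2.915  0.008]
a=-92: d= [ 94.4   5.4 152.1] rot [-0.006  0.227  0.004]
a=88: d= [ 94.4   5.4 152.1] rot [ 0.006 -2.915  0.008]
j [-0.57  0.18  1.81 -0.    1.14  0.81] t 9.075
```

Emit:
move_arm(
  deltas=[
    [94,5,152,0,0.227,0,40],
    [94,5,152,0,0.227,0,40],
    [94,5,152,0,0.227,0,40],
    [94,5,152,0,0.227,0,40],
    [94,5,152,0,0.227,0,40],
    [94,5,152,0,0.227,0,40],
  ],
)

```text
time: 9.82
position: [0.6332, -0.2585, 0.1155]
tcp_rot: [0.491, -0.491, 0.51, -0.508]
contact_force: [-0.7, 0.1, -0.6]
opening: 0.0529
```

Run:
```python
from h import *
go(.637,-.261,.0125,-92)
```

```text
a=-272: d= [  2.5 103.    4.1] rot [2.000e-03 3.141e+00 3.000e-03]
a=-92: d= [  2.5 103.    4.1] rot [ 0.002 -0.    -0.001]
a=88: d= [  2.5 103.    4.1] rot [2.000e-03 3.141e+00 3.000e-03]
j [-0.51  0.54  1.35 -0.    1.26  1.09] t 9.825
```

Emit:
move_arm(
  deltas=[
    [1,40,1,0,0,0,40],
    [1,80,1,0,0,0,40],
    [1,97,1,0,0,0,40],
    [1,102,1,0,0,0,40],
    [1,104,1,0,0,0,40],
    [1,104,1,0,0,0,40],
  ],
)

```text
time: 10.58
position: [0.637, -0.2609, 0.0142]
tcp_rot: [-0.491, 0.491, -0.508, 0.51]
contact_force: [0.1, -0.5, -0.5]
opening: 0.0524
```

Emit:
move_arm(
  deltas=[
    [0,1,0,0,0,0,40],
    [0,2,0,0,0,0,40],
    [0,4,0,0,0,0,40],
    [0,4,0,0,0,0,40],
  ],
)

```text
time: 11.08
position: [0.6362, -0.2604, 0.0103]
tcp_rot: [-0.491, 0.491, -0.508, 0.509]
contact_force: [-1.8, 1.7, 7.5]
opening: 0.0529
```

Emit:
move_arm(
  deltas=[
    [0,0,0,0,0,0,66],
    [0,0,0,0,0,0,66],
    [0,0,0,0,0,0,66],
    [0,-40,0,0,0,0,66],
    [0,-100,0,0,0,0,80],
    [0,-140,0,0,0,0,80],
    [0,-140,0,0,0,0,80],
  ],
)

```text
time: 11.95
position: [0.639, -0.262, 0.1542]
tcp_rot: [-0.492, 0.49, -0.505, 0.512]
contact_force: [0.3, 0.1, 0.1]
opening: 0.08
```

Run:
```python
from h import *
c=cam('wrist');cv2.imwrite('pics/w5.png',c['img']); np.savez('w5',**c)
go(.464,.183,.15,-125)
```

```text
a=-305: d= [-437.6   -0.9 -188.7] rot [ 1.000e-03 -2.566e+00  7.000e-03]
a=-125: d= [-437.6   -0.9 -188.7] rot [-0.005  0.576  0.001]
a=55: d= [-437.6   -0.9 -188.7] rot [ 1.000e-03 -2.566e+00  7.000e-03]
j [-0.51  0.51  1.31  0.    1.32  1.09] t 12.0
```

Emit:
move_arm(
  deltas=[
    [-437,-1,-189,0,0.576,0,80],
    [-437,-1,-189,0,0.576,0,80],
    [-437,-1,-189,0,0.576,0,80],
    [-437,-1,-189,0,0.576,0,80],
    [-437,-1,-189,0,0.576,0,80],
    [-437,-1,-189,0,0.576,0,80],
    [-437,-1,-189,0,0.576,0,80],
    [-437,-1,-189,0,0.576,0,80],
  ],
)

```text
time: 13.0
position: [0.4591, 0.1851, 0.1471]
tcp_rot: [0.326, -0.329, 0.628, -0.626]
contact_force: [0.4, -0.2, 0.2]
opening: 0.0801
```

Emit:
move_arm(
  deltas=[
    [0,0,0,0,0,0,80],
    [0,0,0,0,0,0,80],
  ],
)

```text
time: 13.25
position: [0.4616, 0.1826, 0.148]
tcp_rot: [0.326, -0.327, 0.627, -0.627]
contact_force: [0.2, -0.5, 0.6]
opening: 0.0796
```

Run:
```python
from h import *
c=cam('wrist'); np.savez('w6',**c)
cv2.imwrite('pics/w6.png',np.hstack([cv2.resize(cv2.imread('pics/w5.png'),(400,300)),cv2.resize(c['img'],(400,300))]))
hsv=cv2.cvtColor(c['img'],cv2.COLOR_BGR2HSV); m=cv2.inRange(hsv,(0,150,50),(8,255,255))|cv2.inRange(hsv,(172,150,50),(180,255,255))
n,l,st,ce=cv2.connectedComponentsWithStats(m)
for k in range(1,n):
    if st[k][4]>300:
        v,u=np.argwhere(l==k)[st[k][4]//2]; print(ce[k]); r,a=blob(c,m,u,v,.012)
        go(*r,0,a-90)
```

```text
[344.7593521   16.64596992]
ctr [0.571  0.0804] size [0.0691 0.0313] long axis deg 55.0 bbox [ 302    0  100   51 2593]
a=-214.96478271484375: d= [ 20.5 148.1 147.8] rot [-1.000e-03  1.569e+00  2.000e-03]
a=-34.964786529541016: d= [ 20.5 148.1 147.8] rot [ 2.000e-03 -1.573e+00  1.000e-03]
a=145.03521728515625: d= [ 20.5 148.1 147.8] rot [-1.000e-03  1.569e+00  2.000e-03]
j [ 0.2   0.13  1.81 -0.    1.2   2.38] t 13.3
[321.52873379 228.43140708]
ctr [0.4593 0.184 ] size [0.0535 0.0991] long axis deg -28.9 bbox [ 288  171   67  115 6247]
a=-298.8669738769531: d= [-1.000e-01  1.483e+02 -3.100e+00] rot [-3.000e-03  3.033e+00  2.000e-03]
a=-118.86697387695312: d= [-1.000e-01  1.483e+02 -3.100e+00] rot [ 0.001 -0.108  0.002]
a=61.133026123046875: d= [-1.000e-01  1.483e+02 -3.100e+00] rot [-3.000e-03  3.033e+00  2.000e-03]
j [ 0.2   0.13  1.81 -0.    1.2   2.38] t 13.3
[467.87193974 308.88323917]
ctr [0.3216 0.1181] size [0.0693 0.0255] long axis deg 11.1 bbox [ 437  283   58   60 1593]
a=-258.9046630859375: d= [132.9 148.6 -77.9] rot [-2.000e-03  2.336e+00  2.000e-03]
a=-78.90467834472656: d= [132.9 148.6 -77.9] rot [ 0.002 -0.806  0.001]
a=101.09532165527344: d= [132.9 148.6 -77.9] rot [-2.000e-03  2.336e+00  2.000e-03]
j [ 0.2   0.13  1.81 -0.    1.2   2.38] t 13.3
```

View pics/w6.png

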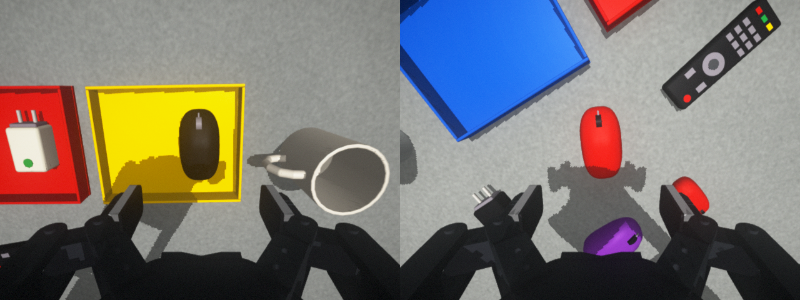

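Black mouse is lying in the yellow tray (left panel). The large red mouse, the target, is at right panel (600,142), with measured size 99×54 mm. The small red one at (690,195) measures 69×26 mm.

Emit:
move_arm(
  deltas=[
    [0,50,-3,0,-0.108,0,82],
    [0,100,-3,0,-0.108,0,82],
    [0,130,-3,0,-0.108,0,82],
    [0,144,-3,0,-0.108,0,82],
    [0,144,-3,0,-0.108,0,82],
    [0,144,-3,0,-0.108,0,40],
    [0,144,-3,0,-0.108,0,40],
    [0,144,-3,0,-0.108,0,40],
  ],
)

```text
time: 14.3
position: [0.4617, 0.1852, 0.0071]
tcp_rot: [-0.361, 0.359, -0.608, 0.609]
contact_force: [0.1, -0.7, 6.2]
opening: 0.0529
```

Emit:
move_arm(
  deltas=[
    [0,0,0,0,0,0,40],
    [0,0,0,0,0,0,40],
    [0,-40,0,0,0,0,40],
    [0,-90,0,0,0,0,40],
    [0,-117,0,0,0,0,40],
    [0,-117,0,0,0,0,40],
  ],
)

```text
time: 15.05
position: [0.4621, 0.1855, 0.1251]
tcp_rot: [-0.362, 0.358, -0.608, 0.609]
contact_force: [-0.4, 1.2, -1.3]
opening: 0.0528
```

Run:
```python
from h import *
print(pose()[0]['position'],pose()[0]['opening']); go(.637,-.179,.12,-92)
c=dict(np.load('w5.npz')) 
for n,p in dict(FL=(137,140),FR=(391,133),NL=(152,323),NR=(388,321)).items(): print(n,px2w(c,*p,.03).round(3))
```

```text
[0.46207822 0.18549783 0.12514333] 0.05278948962352161
a=-272: d= [235.1   5.8 328.9] rot [ 0.004  2.674 -0.008]
a=-92: d= [235.1   5.8 328.9] rot [-0.006 -0.468 -0.003]
a=88: d= [235.1   5.8 328.9] rot [ 0.004  2.674 -0.008]
j [0.21 0.16 1.84 0.   1.14 2.28] t 15.05
FL [ 0.715 -0.128  0.03 ]
FR [ 0.714 -0.317  0.03 ]
NL [ 0.564 -0.113  0.03 ]
NR [ 0.558 -0.317  0.03 ]
```

Emit:
move_arm(
  deltas=[
    [235,4,329,0,-0.468,0,40],
    [235,4,329,0,-0.468,0,40],
    [235,4,329,0,-0.468,0,40],
    [235,4,329,0,-0.468,0,40],
    [235,4,329,0,-0.468,0,40],
    [235,4,329,0,-0.468,0,40],
    [235,4,329,0,-0.468,0,40],
    [235,4,329,0,-0.468,0,40],
  ],
)

```text
time: 16.05
position: [0.6344, -0.1826, 0.1156]
tcp_rot: [0.49, -0.491, 0.51, -0.509]
contact_force: [-0.8, -0.1, -0.8]
opening: 0.053
```

Emit:
move_arm(
  deltas=[
    [0,0,0,0,0,0,40],
    [0,0,0,0,0,0,40],
  ],
)

```text
time: 16.3
position: [0.6337, -0.1779, 0.1172]
tcp_rot: [0.491, -0.492, 0.509, -0.507]
contact_force: [-1.0, 0.4, -0.9]
opening: 0.0528
```

Run:
```python
from h import *
go(.637,-.179,.0125,-92)
```

```text
a=-272: d= [  1.1 104.7   3.5] rot [-2.00e-03 -3.14e+00 -3.00e-03]
a=-92: d= [  1.1 104.7   3.5] rot [ 0.002  0.001 -0.001]
a=88: d= [  1.1 104.7   3.5] rot [-2.00e-03 -3.14e+00 -3.00e-03]
j [-0.41  0.48  1.42  0.    1.24  1.2 ] t 16.3
```

Emit:
move_arm(
  deltas=[
    [1,40,1,0,0,0,40],
    [1,80,1,0,0,0,40],
    [1,97,1,0,0,0,40],
    [1,103,1,0,0,0,40],
    [1,105,1,0,0,0,40],
    [1,105,1,0,0,0,40],
  ],
)

```text
time: 17.05
position: [0.637, -0.1812, 0.015]
tcp_rot: [-0.492, 0.491, -0.508, 0.51]
contact_force: [-0.5, 1.0, -0.8]
opening: 0.0528
```

Emit:
move_arm(
  deltas=[
    [0,1,0,0,0,0,40],
    [0,2,0,0,0,0,40],
    [0,2,0,0,0,0,40],
  ],
)

```text
time: 17.42
position: [0.6357, -0.1807, 0.0114]
tcp_rot: [-0.491, 0.491, -0.509, 0.509]
contact_force: [0.7, 0.7, -0.4]
opening: 0.0529
```

Emit:
move_arm(
  deltas=[
    [0,1,0,0,0,0,40],
    [0,1,0,0,0,0,66],
    [0,1,0,0,0,0,66],
    [0,1,0,0,0,0,66],
    [0,-40,0,0,0,0,66],
    [0,-100,0,0,0,0,75],
    [0,-140,0,0,0,0,75],
    [0,-140,0,0,0,0,75],
  ],
)

```text
time: 18.42
position: [0.6391, -0.1821, 0.1571]
tcp_rot: [-0.493, 0.49, -0.505, 0.512]
contact_force: [-0.0, 0.0, 0.5]
opening: 0.0748
```

Run:
```python
from h import *
c=cam('wrist');cv2.imwrite('pics/w7.png',c['img'])
go(.456,.367,.15,-91)
```

```text
a=-271: d= [-541.6    2.  -200.3] rot [-3.000e-03  3.124e+00 -7.000e-03]
a=-91: d= [-541.6    2.  -200.3] rot [-0.005 -0.018  0.002]
a=89: d= [-541.6    2.  -200.3] rot [-3.000e-03  3.124e+00 -7.000e-03]
j [-0.41  0.45  1.39  0.    1.3   1.2 ] t 18.475
```

Emit:
move_arm(
  deltas=[
    [-541,2,-200,0,0,0,75],
    [-541,2,-200,0,0,0,75],
    [-541,2,-200,0,0,0,75],
    [-541,2,-200,0,0,0,75],
    [-541,2,-200,0,0,0,75],
    [-541,2,-200,0,0,0,75],
    [-541,2,-200,0,0,0,75],
    [-541,2,-200,0,0,0,75],
  ],
)

```text
time: 19.48
position: [0.4767, 0.2953, 0.1474]
tcp_rot: [0.49, -0.492, 0.509, -0.508]
contact_force: [1.1, -0.2, -0.4]
opening: 0.0754
```

Run:
```python
from h import *
print(pose()[2]); go(.456,.367,.15,-91)
```

```text
[0.47670082 0.29528034 0.1473852 ]
a=-271: d= [-70.9  -2.7 -23.2] rot [-2.000e-03  3.124e+00  5.000e-03]
a=-91: d= [-70.9  -2.7 -23.2] rot [ 0.003 -0.018  0.002]
a=89: d= [-70.9  -2.7 -23.2] rot [-2.000e-03  3.124e+00  5.000e-03]
j [ 0.4   0.26  1.66 -0.    1.23  2.01] t 19.475
```

Emit:
move_arm(
  deltas=[
    [-70,-2,-23,0,0,0,75],
    [-70,-2,-23,0,0,0,75],
    [-70,-2,-23,0,0,0,75],
    [-70,-2,-23,0,0,0,75],
  ],
)

```text
time: 19.98
position: [0.4585, 0.3632, 0.1505]
tcp_rot: [-0.49, 0.492, -0.509, 0.509]
contact_force: [0.5, 0.0, 0.3]
opening: 0.0751
```

Run:
```python
from h import *
c=cam('wrist'); np.savez('w8',**c)
cv2.imwrite('pics/w8.png',np.hstack([cv2.resize(cv2.imread('pics/w7.png'),(320,240)),c['img'][:,80:560]][:1]+[]) if 0 else np.hstack([cv2.resize(cv2.imread('pics/w7.png')[:,:],(320,480)),c['img'][:,80:560]]))
```

```text
(no output)
```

View pics/w8.png

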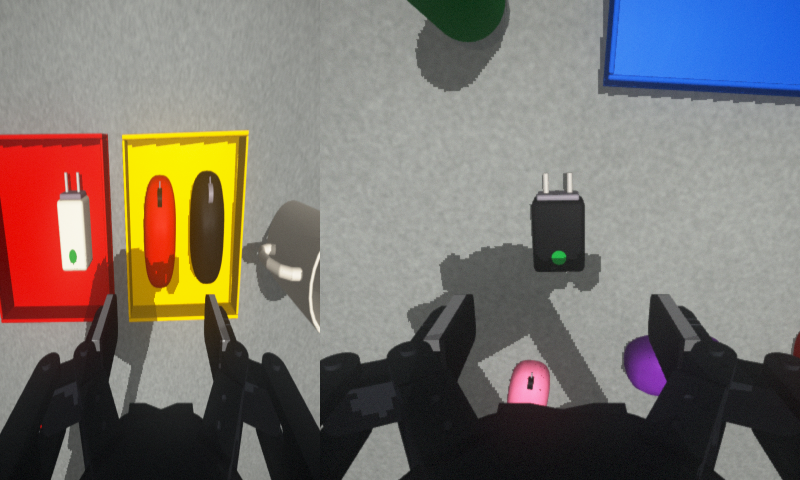

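Both mice lie flat in the yellow tray. The black adapter's top face spans (533..584, 198..271) in the right panel.

Run:
```python
from h import *
c=dict(np.load('w8.npz'))
w,m,r=quad(c,[(293,199),(344,199),(345,271),(294,271)],.03); print(w,m,r)
d=(w[0]+w[1]-w[2]-w[3]); ph=np.degrees(np.arctan2(d[1],d[0])); print(ph)
go(*m,0.003,ph-90)
```

```text
[[0.486 0.384]
 [0.485 0.345]
 [0.425 0.345]
 [0.427 0.387]] [0.4555 0.3654] ((0.45551323890686035, 0.36501961946487427), (0.04174545034766197, 0.05942700430750847), 87.87541198730469)
-1.4441255309358463
a=-271.4441255309358: d= [ -2.4 147.8  -3.2] rot [-2.000e-03  3.129e+00  2.000e-03]
a=-91.44412553093585: d= [ -2.4 147.8  -3.2] rot [ 0.001 -0.012  0.001]
a=88.55587446906415: d= [ -2.4 147.8  -3.2] rot [-2.000e-03  3.129e+00  2.000e-03]
j [ 0.52  0.3   1.59 -0.    1.24  2.13] t 20.025
```

Emit:
move_arm(
  deltas=[
    [-2,50,-3,0,0,0,75],
    [-2,100,-3,0,0,0,75],
    [-2,130,-3,0,0,0,75],
    [-2,145,-3,0,0,0,75],
    [-2,145,-3,0,0,0,75],
    [-2,145,-3,0,0,0,30],
    [-2,145,-3,0,0,0,30],
    [-2,145,-3,0,0,0,30],
  ],
)

```text
time: 21.02
position: [0.4571, 0.3678, 0.0086]
tcp_rot: [-0.493, 0.49, -0.508, 0.509]
contact_force: [-0.3, -0.8, 6.6]
opening: 0.0408
```

Emit:
move_arm(
  deltas=[
    [0,0,0,0,0,0,30],
    [0,0,0,0,0,0,30],
    [0,-40,0,0,0,0,30],
    [0,-90,0,0,0,0,30],
    [0,-115,0,0,0,0,30],
    [0,-115,0,0,0,0,30],
  ],
)

```text
time: 21.78
position: [0.4572, 0.3681, 0.1244]
tcp_rot: [-0.493, 0.489, -0.508, 0.509]
contact_force: [-0.7, 0.3, -2.1]
opening: 0.041
```

Run:
```python
from h import *
print(pose()[0]['position'],pose()[0]['opening']); go(.642,.040,.12,-91)
```

```text
[0.45716026 0.36814124 0.12435294] 0.040974232966294766
a=-271: d= [321.5   4.3 196.2] rot [ 0.005  3.124 -0.008]
a=-91: d= [321.5   4.3 196.2] rot [-0.005 -0.017 -0.003]
a=89: d= [321.5   4.3 196.2] rot [ 0.005  3.124 -0.008]
j [0.53 0.33 1.62 0.   1.19 2.14] t 21.775
```

Emit:
move_arm(
  deltas=[
    [321,3,196,0,-0.017,0,30],
    [321,3,196,0,-0.017,0,30],
    [321,3,196,0,-0.017,0,30],
    [321,3,196,0,-0.017,0,30],
    [321,3,196,0,-0.017,0,30],
    [321,3,196,0,-0.017,0,30],
    [321,3,196,0,-0.017,0,30],
    [321,3,196,0,-0.017,0,30],
  ],
)

```text
time: 22.78
position: [0.6384, 0.0393, 0.1161]
tcp_rot: [0.494, -0.496, 0.506, -0.503]
contact_force: [-0.9, 1.0, -0.6]
opening: 0.0413
```

Run:
```python
from h import *
go(.642,.040,.0125,-91)
```

```text
a=-271: d= [ -0.6 103.6   4. ] rot [1.00e-03 3.14e+00 7.00e-03]
a=-91: d= [ -0.6 103.6   4. ] rot [ 0.004 -0.002 -0.001]
a=89: d= [ -0.6 103.6   4. ] rot [1.00e-03 3.14e+00 7.00e-03]
j [-0.07  0.45  1.47  0.    1.22  1.52] t 22.775
```

Emit:
move_arm(
  deltas=[
    [-1,40,1,0,0,0,30],
    [-1,80,1,0,0,0,30],
    [-1,97,1,0,0,0,30],
    [-1,102,1,0,0,0,30],
    [-1,103,1,0,0,0,30],
    [-1,103,1,0,0,0,30],
  ],
)

```text
time: 23.52
position: [0.6426, 0.0403, 0.0174]
tcp_rot: [-0.496, 0.495, -0.504, 0.505]
contact_force: [-0.3, -1.1, -0.4]
opening: 0.0412
```

Emit:
move_arm(
  deltas=[
    [0,1,0,0,0,0,30],
    [0,2,0,0,0,0,30],
    [0,2,0,0,0,0,30],
  ],
)

```text
time: 23.9
position: [0.6411, 0.0402, 0.0136]
tcp_rot: [-0.495, 0.495, -0.505, 0.505]
contact_force: [-0.0, -0.6, -1.0]
opening: 0.041
```

Gripped at about 0.0086, so the floor should be near 0.0126. A little further down, then release.

Emit:
move_arm(
  deltas=[
    [0,1,0,0,0,0,30],
    [0,2,0,0,0,0,30],
    [0,2,0,0,0,0,30],
  ],
)

```text
time: 24.28
position: [0.6412, 0.0401, 0.0127]
tcp_rot: [0.495, -0.496, 0.505, -0.505]
contact_force: [-3.2, -0.8, 5.0]
opening: 0.0413
```

Emit:
move_arm(
  deltas=[
    [0,0,0,0,0,0,54],
    [0,0,0,0,0,0,54],
    [0,0,0,0,0,0,54],
    [0,-40,0,0,0,0,54],
    [0,-100,0,0,0,0,75],
    [0,-140,0,0,0,0,75],
    [0,-140,0,0,0,0,75],
  ],
)

```text
time: 25.15
position: [0.6447, 0.04, 0.157]
tcp_rot: [-0.498, 0.493, -0.502, 0.507]
contact_force: [0.0, -0.9, -0.5]
opening: 0.075
```

Run:
```python
from h import *
c=cam('wrist');cv2.imwrite('pics/w9.png',c['img']); np.savez('w9',**c)
go(.468,.010,.15,7)
```

```text
a=-173: d= [  33.3    3.1 -174. ] rot [-0.004  1.43  -0.003]
a=7: d= [  33.3    3.1 -174. ] rot [-0.003 -1.711  0.004]
a=187: d= [  33.3    3.1 -174. ] rot [-0.004  1.43  -0.003]
j [-0.07  0.41  1.44  0.    1.28  1.52] t 25.2
```

Emit:
move_arm(
  deltas=[
    [33,3,-174,0,-1.711,0,75],
    [33,3,-174,0,-1.711,0,75],
    [33,3,-174,0,-1.711,0,75],
    [33,3,-174,0,-1.711,0,75],
    [33,3,-174,0,-1.711,0,75],
    [33,3,-174,0,-1.711,0,75],
    [33,3,-174,0,-1.711,0,75],
    [33,3,-174,0,-1.711,0,75],
  ],
)

```text
time: 26.2
position: [0.4647, 0.0107, 0.1462]
tcp_rot: [0.707, -0.706, 0.031, -0.028]
contact_force: [0.9, 0.3, 0.1]
opening: 0.0746
```

Run:
```python
from h import *
go(.468,.010,.15,7)
```

```text
a=-173: d= [ 3.3 -3.8 -0.4] rot [ 7.000e-03  2.937e+00 -1.000e-03]
a=7: d= [ 3.3 -3.8 -0.4] rot [-0.001 -0.205 -0.005]
a=187: d= [ 3.3 -3.8 -0.4] rot [ 7.000e-03  2.937e+00 -1.000e-03]
j [-0.16  0.07  1.89  0.    1.19 -0.08] t 26.2
```

Emit:
move_arm(
  deltas=[
    [0,0,0,0,-0.205,0,75],
    [0,0,0,0,-0.205,0,75],
    [0,0,0,0,-0.205,0,75],
  ],
)

```text
time: 26.58
position: [0.4656, 0.0106, 0.1474]
tcp_rot: [0.706, -0.706, -0.039, 0.041]
contact_force: [-0.1, 0.7, -0.1]
opening: 0.0746
```

Run:
```python
from h import *
c=cam('wrist'); np.savez('w10',**c); print(pose()[2])
cv2.imwrite('pics/w10.png',np.hstack([cv2.resize(cv2.imread('pics/w9.png')[:,:],(320,480)),c['img'][:,80:560]]))
```

```text
[0.46589046 0.01051228 0.14769718]
```

View pics/w10.png

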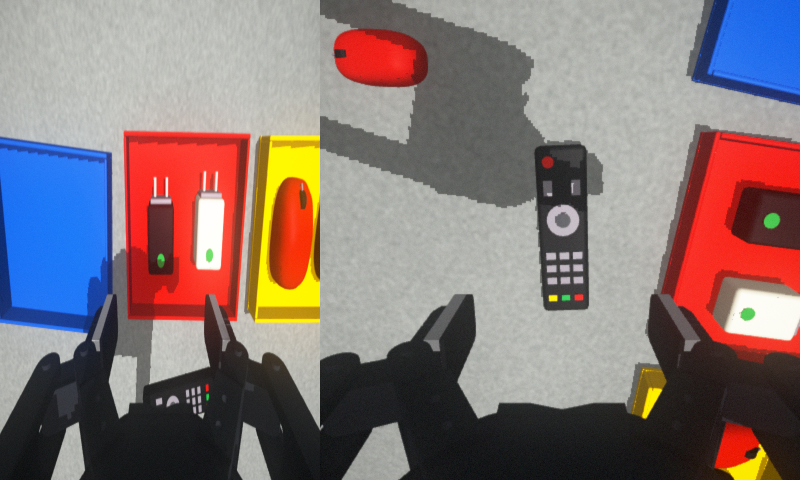

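Both adapters lie flat in the red tray. The remote's top-face corners in the right panel are (535,147), (586,146), (588,309) and (543,309).

Run:
```python
from h import *
c=dict(np.load('w10.npz'))
w,m,r=quad(c,[(295,147),(346,146),(348,309),(303,309)],.02); print(w,m,r)
d=(w[0]+w[1]-w[2]-w[3]); ph=np.degrees(np.arctan2(d[1],d[0])); print(ph)
go(*m,0.002,ph-90)
c=dict(np.load('w9.npz'))
for n,p in dict(FR=(216,153),NR=(214,330),e=(10,320)).items(): print(n,px2w(c,*p,.03).round(3))
```

```text
[[ 0.438  0.074]
 [ 0.476  0.079]
 [ 0.496 -0.057]
 [ 0.457 -0.061]] [0.4669 0.0086] ((0.46708229184150696, 0.008469313383102417), (0.03908345103263855, 0.13716422021389008), 8.189542770385742)
98.18929218796892
a=-171.81070781203107: d= [  1.  145.7  -2.1] rot [ 3.000e-03  3.113e+00 -1.000e-03]
a=8.189292187968917: d= [  1.  145.7  -2.1] rot [-0.001 -0.029 -0.002]
a=188.18929218796893: d= [  1.  145.7  -2.1] rot [ 3.000e-03  3.113e+00 -1.000e-03]
j [-0.16  0.07  1.89 -0.    1.19 -0.28] t 26.625
FR [0.708 0.119 0.03 ]
NR [0.557 0.137 0.03 ]
e [0.57  0.314 0.03 ]
```

Emit:
move_arm(
  deltas=[
    [1,50,-2,0,-0.029,0,75],
    [1,100,-2,0,-0.029,0,75],
    [1,130,-2,0,-0.029,0,75],
    [1,144,-2,0,-0.029,0,75],
    [1,144,-2,0,-0.029,0,75],
    [1,144,-2,0,-0.029,0,28],
    [1,144,-2,0,-0.029,0,28],
    [1,144,-2,0,-0.029,0,28],
  ],
)

```text
time: 27.62
position: [0.4694, 0.0083, 0.0062]
tcp_rot: [-0.705, 0.706, 0.052, -0.05]
contact_force: [-0.1, -0.1, 6.2]
opening: 0.039
```

Emit:
move_arm(
  deltas=[
    [0,0,0,0,0,0,28],
    [0,0,0,0,0,0,28],
    [0,-40,0,0,0,0,28],
    [0,-90,0,0,0,0,28],
    [0,-117,0,0,0,0,28],
    [0,-117,0,0,0,0,28],
  ],
)

```text
time: 28.38
position: [0.47, 0.0082, 0.1243]
tcp_rot: [-0.705, 0.706, 0.054, -0.049]
contact_force: [-0.2, 0.4, -1.5]
opening: 0.0389
```

Run:
```python
from h import *
print(pose()[0]['position'],pose()[0]['opening']); go(.643,.223,.12,-5.5)
```

```text
[0.470033   0.00820998 0.1242662 ] 0.03892218751601279
a=-185.5: d= [202.2   5.2 187.6] rot [ 1.000e-02 -2.901e+00 -2.000e-03]
a=-5.5: d= [202.2   5.2 187.6] rot [0.001 0.241 0.007]
a=174.5: d= [202.2   5.2 187.6] rot [ 1.000e-02 -2.901e+00 -2.000e-03]
j [-0.17  0.1   1.9   0.    1.13 -0.31] t 28.375
```

Emit:
move_arm(
  deltas=[
    [202,3,188,0,0.241,0,28],
    [202,3,188,0,0.241,0,28],
    [202,3,188,0,0.241,0,28],
    [202,3,188,0,0.241,0,28],
    [202,3,188,0,0.241,0,28],
    [202,3,188,0,0.241,0,28],
    [202,3,188,0,0.241,0,28],
  ],
)

```text
time: 29.25
position: [0.6388, 0.223, 0.1163]
tcp_rot: [-0.706, 0.707, -0.035, 0.033]
contact_force: [0.4, 0.1, -1.3]
opening: 0.039
```

Run:
```python
from h import *
go(.643,.223,.0125,-5.5)
c=cam('wrist'); cv2.imwrite('pics/w11.png',c['img'])
```

```text
a=-185.5: d= [  4.6 103.7   0.6] rot [6.000e-03 3.142e+00 3.000e-03]
a=-5.5: d= [  4.6 103.7   0.6] rot [ 0.002 -0.    -0.004]
a=174.5: d= [  4.6 103.7   0.6] rot [6.000e-03 3.142e+00 3.000e-03]
j [ 0.21  0.52  1.37 -0.    1.26  0.3 ] t 29.25
```

View pics/w11.png

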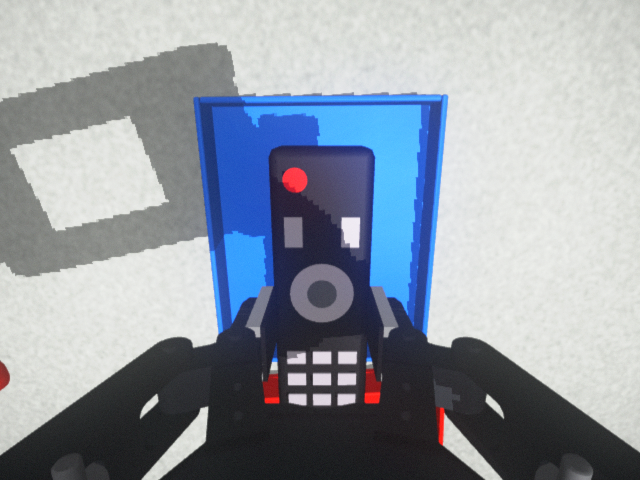

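The remote is aligned with the blue tray and centred between its rims (195..445 px), with clear margin at the far end.

Emit:
move_arm(
  deltas=[
    [2,40,0,0,0,0,28],
    [2,80,0,0,0,0,28],
    [2,97,0,0,0,0,28],
    [2,102,0,0,0,0,28],
    [2,104,0,0,0,0,28],
    [2,104,0,0,0,0,28],
  ],
)

```text
time: 30.05
position: [0.6438, 0.2238, 0.0164]
tcp_rot: [0.707, -0.706, 0.033, -0.035]
contact_force: [0.0, -0.4, -1.4]
opening: 0.039
```

Emit:
move_arm(
  deltas=[
    [0,1,0,0,0,0,28],
    [0,2,0,0,0,0,28],
    [0,2,0,0,0,0,28],
  ],
)

```text
time: 30.42
position: [0.6424, 0.2236, 0.0126]
tcp_rot: [-0.706, 0.706, -0.034, 0.034]
contact_force: [-0.6, -0.2, -1.6]
opening: 0.0389
```

Emit:
move_arm(
  deltas=[
    [0,1,0,0,0,0,28],
    [0,2,0,0,0,0,28],
    [0,3,0,0,0,0,28],
    [0,3,0,0,0,0,28],
  ],
)

```text
time: 30.92
position: [0.6424, 0.2236, 0.0103]
tcp_rot: [-0.706, 0.706, -0.034, 0.034]
contact_force: [-3.9, -1.1, 4.7]
opening: 0.0391
```

Emit:
move_arm(
  deltas=[
    [0,0,0,0,0,0,54],
    [0,0,0,0,0,0,54],
    [0,0,0,0,0,0,54],
    [0,-40,0,0,0,0,54],
    [0,-100,0,0,0,0,75],
    [0,-160,0,0,0,0,75],
    [0,-160,-100,0,0,0,75],
    [0,-160,-150,0,0,0,75],
  ],
)

```text
time: 31.92
position: [0.6312, 0.0986, 0.1713]
tcp_rot: [-0.706, 0.706, -0.032, 0.034]
contact_force: [-0.5, -0.8, -1.1]
opening: 0.075
```

Run:
```python
from h import *
s=cam('scene')['img'][185:365,165:505]; d=cam('side')['img'][140:340,140:440]
cv2.imwrite('pics/fin.png',np.vstack([cv2.resize(s,(560,296),interpolation=2),cv2.resize(d,(560,300),interpolation=2)]))
```

```text
(no output)
```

View pics/fin.png

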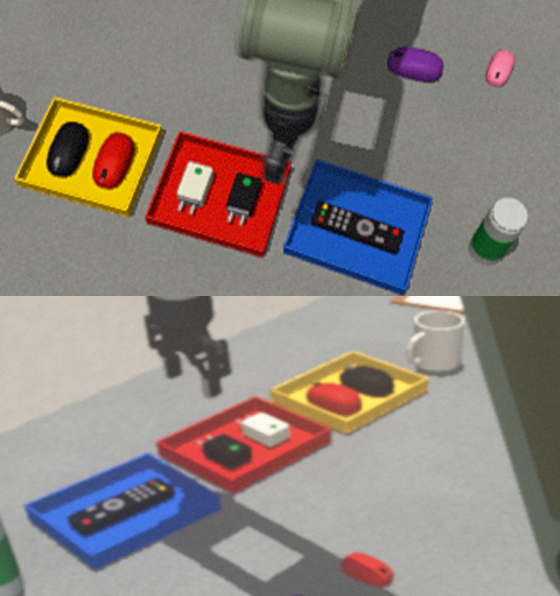

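All five items lie flat in their trays, the mug and can are standing, and the gripper is clear of everything. Handing in.

```bash
python3 -c "
from cell import ctrl
print(ctrl.sense()['contact_force'],ctrl.sign_off())"
```

```text
the job is handed in; nothing more can be done
[-0.00475665  1.03714064 -0.52377219] None
```

All five accessories are in their trays and the job is handed in at about 32 s of the 122 s allowed. The remote is in the blue tray, both mice are in the yellow tray and both adapters are in the red tray. I lowered each one to the tray floor before opening the fingers.

- **Red mouse:** I took the larger true-red one, which measured 99×54 mm against 69×26 mm for the small one. I left the small red, pink and purple mice alone.
- **Last checks:** the final scene and side pictures showed all five lying flat, right way up and well inside the rims. The mug and can were still standing, and the gripper was clear with only about 1 N of noise on the force reading. I judged this by eye and did not re-measure the final positions.
- **Small disagreements:** measured heights differed from the commanded ones by 2–4 mm. I corrected for this with small final lowering steps. The force reading showed about 5–7 N when picking up each item and 1–8 N when setting down; I took no reading at contact for the red mouse, which went down on height alone.

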